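# Seat the cheese and fetch its slicer out through the tray's mouth

### The job

Get the cheese station ready: set the small piece of cheese upright into the recess of the wooden block and press it down firmly until it is fully home. Then fetch the cheese slicer out of the covered metal tray - it is longer than the tray's mouth, so tilt it and bring it out at a slant - without shifting or tipping the tray or disturbing the jam bowl and the pepper mill. Finish still holding the slicer steadily in the air, all of it a hand's breadth above the tray, with the cheese still seated.

Things in the scene. Friction and masses are not known exactly. Their poses are not given: they have to be found in the camera images.
- tray: Loose metal utensil tray, 1.8 kg, 142 x 308 x 63 mm. Origin: centre of its underside; y along it, z up. Walls, floor and cover 4 mm thick; inside it is 134 mm wide (x +-67), 300 mm long (y +-150), floor at z = 4, cover's underside at 59, top at 63 mm. The cover closes y = -150 to -50 mm (deep hood) and y = 90 to 150 mm (short lip); between them lies the open mouth.
- tray_mouth (a point): Centre of the tray's mouth, level with the top of the cover (tray y = 20 mm, z = 63 mm). The mouth is 140 mm long (135 between the rounded bars on its two cover edges) and the full 134 mm wide, open to the side walls.
- slicer: Cheese slicer, 216 mm long, about 75 g, flat on the tray's floor, blade under the deep hood, handle (towards the tray's +y) with its end under the short lip. Origin: under its middle; x from handle to blade, z up. Round wooden handle x = -108 to 2 mm, 20 mm thick, axis at z = 10; neck x = 2 to 39, up to 18 mm high; blade x = 38 to 108, 60 mm wide, up to 8 mm high. Balance at x = -30 mm.
- slicer_handle_end (a point): End of the slicer's handle, on the handle's axis (slicer x = -108 mm, z = 10 mm). At the start it is under the short lip: only once the slicer is slid 15 to 40 mm back under the deep hood can this end rise through the mouth.
- slicer_blade_end (a point): Front edge of the slicer's blade, middle (slicer x = 108 mm, z = 2 mm).
- block: Fixed wooden serving block, 100 x 110 x 30 mm. Origin: centre of its underside, z up. In the middle of its top is a rectangular recess, 36 mm along the block's x and 43 mm along its y, 15 mm deep.
- block_seat (a point): Centre of the recess floor, 15 mm above the table.
- cheese: Small pale piece of cheese (not the round yellow one), roughly a box of 31 x 38 x 41 mm (x, y, z), 50 g, standing loose on the table; it fits loosely into the recess with its x along the block's x (either way round) and then stands 26 mm out of it. Origin: centre of its underside, z up.
- jam: Loose white porcelain bowl of red jam, 141 mm wide, 64 mm high. Origin: centre of its underside. To be left alone.
- mill: Loose dark wooden pepper mill beside the tray, 53 mm wide, 155 mm high. Origin: centre of its underside. To be left alone.
Not all that is in view belongs to the job. What is shaped like the cheese but red or turquoise is not meant.

How it is judged:
By the outcome, as a careful person would: the job done as asked, in the order asked, and still so for the second after the job is handed in, while the arm keeps its last pose, push and grip.
It also fails if it takes over 61 s, if anything falls off the work surface, if the arm or the gripper's body presses on something with over 40 N, if the wrist force passes 120 N, or if a joint passes its speed limit or range.

### The arm

A 6-joint arm with a two-finger parallel gripper is mounted at the origin on a cart in front of the work surface, level with it; the furniture and walls round the work are solid. World frame = base frame: x ahead of the robot, y to its left, z up, the work surface at z = 0. Lengths are in m, angles in rad, forces in N, time in s.
With the tool pointing down it reaches from about 0.225 to 0.725 m from the base axis. Payload 3.1 kg.
Tool frame: the origin (TCP) lies midway between the tips of the shut fingers; the grasp point (between the pads) lies 19 mm behind it; z points along the fingers, y is the direction in which the jaws open and shut (so a half turn about z gives the same grasp; the last joint's range is limited). The gripper opens to 85 mm and grips with 20 to 120 N. Pads are 22 mm wide; open, the fingers measure 114 mm over their backs; the gripper's body (76 mm by 85 mm) begins 54 mm behind the grasp point. The pads swing forward as they close: fully open they stand 13 mm farther back than shut.
Start: joints at [-1.253, 0.048, 0.099, 1.622, 0, 1.443], TCP at [0.226, -0.474, 0.231] pointing down, gripper open.
Joint ranges: [-2.91, 2.91], [-0.99, 1.94], [-1.21, 1.42], [-2.12, 2.29], [-1.49, 1.47], [-3.14, 3.14]. Speed limits (rad/s): [2.79, 2.79, 3.14, 3.14, 3.14, 3.14].

### API

Orientations are given as a unit quaternion [w, x, y, z].
In Python, from workcell import robot gives the robot as it stands.
- The arm moves only by the tool carry_out, never from a script. Its argument "series" is a list of rows, each an object with "offset": the shift along the tool's x, y, z in mm, a list of three; "spin": the turn about the tool's z in degrees; "fingers": the opening, from -1 (shut) to 1 (fully open). A call has 1 to 20 rows; each row is the pose to reach, as a shift and turn from the pose measured when the call began, along the tool's axes at that moment; what a row does not reach only later rows make up. A row lasts 1/8 s, in which the tool goes at most 62.5 mm and 10.7 degrees, less where a joint would pass 70% of its speed; a pose out of reach is approached as far as the arm can. A call with a gripper value outside its range is refused whole. The fingers move at their own pace and stop on an object; "squeeze" is the grip in N (left out, the last holds). Time passes only in rows, so rows that repeat a pose let the fingers close. It gives the time, the measured TCP pose, the force and the opening at its end, in the units of the state.
- robot.observe(): the state, without advancing time (a new reading comes with each control period).
- robot.camera(name): name is "side" or "top" or "wrist"; returns the picture (480x640x3 uint8, blue, green, red); there is no depth.
- robot.get_calibration(name): a dict with "camera_matrix" (3x3 intrinsics, pixels), "distortion" ([k1, k2, p1, p2, k3] as OpenCV has them; the pictures are not rectified), "R" (3x3) and "t" (3): a world point X has camera coordinates R X + t; the wrist camera has in their place "hand_eye" (4x4, takes a point from camera to tool coordinates, whose origin is the TCP and whose axes are the flange's). Camera axes: x right, y down, z forward; pixel columns grow to the right and rows downward; lengths in m; the calibration is good to about 2 mm. A picture is of the moment at which its call begins: read the wrist's pose just before it. get_calibration takes no time and is no camera call.
- robot.job_done(): hands the job in, once; it reports no verdict.
The state is a dict: "clock": time; "joints": joint angles; "qd": joint speeds; "effort": joint torques, N m; "ee_pos": TCP position; "ee_rot": TCP orientation; "force": force on the tool from outside, world axes, zero at the start; "torque": the same for the moment, N m; "width": finger opening in m.
Only numpy, scipy, OpenCV 4.12 (cv2) and the standard library are available. Lean on these libraries where they do the work, as an engineer would, in place of code of your own. Each camera call takes 0.05 s, during which the arm holds its last target. There are 200 camera calls.

## Working session

There is one attempt and no reset: what is moved stays moved. The work goes in short steps, Python scripts to look and compute and a tool call to move; the robot and the scene stay as the last step left them, time stands still between calls to the robot, and variables do not carry over. Pictures are saved under pics/ and viewed, about 8 in all and at most 12, crops included, and the job is handed in when it is done.

Besides the shell and the picture viewer there is one more tool, called after "Request:" as name(argument=value, ...), one argument or row to a line, values as JSON. carry_out: Moves the arm, as the interface text tells. Its arguments: {"type":"object","properties":{"series":{"type":"array","items":{"type":"object","properties":{"offset":{"type":"array","items":{"type":"number"}},"spin":{"type":"number"},"fingers":{"type":"number"}}}},"squeeze":{"type":"number"}},"required":["series"]}

```bash
mkdir -p pics; ls; python3 - <<'E'
from workcell import robot
import cv2
print(robot.observe())
for n in("side","top","wrist"):
    print(n,robot.get_calibration(n)); cv2.imwrite(f"pics/{n}0.png",robot.camera(n))
E
```

```text
pics
{'clock': 0.0, 'joints': array([-1.25278860e+00,  4.87270908e-02,  9.75238180e-02,  1.62199354e+00,
        2.75220985e-05,  1.44299742e+00]), 'qd': array([ 0.00023641,  0.00312145,  0.00082053,  0.00027864, -0.00048781,
       -0.00225798]), 'effort': array([-2.67790156e-04, -3.38780057e+01,  3.20016432e+01,  2.02415558e-02,
       -1.20454633e-04, -5.17378567e-07]), 'ee_pos': array([ 0.22616975, -0.47308248,  0.23009237]), 'ee_rot': array([-1.19612599e-03,  9.75259048e-01,  2.21061864e-01, -1.00277567e-04]), 'force': array([1.21667869, 0.23717313, 0.25483883]), 'torque': array([0.04225323, 0.01596236, 0.03459725]), 'width': 0.08509110290716201}
side {'camera_matrix': array([[528.68021773,   0.        , 319.8472866 ],
       [  0.        , 528.68021773, 241.62583262],
       [  0.        ,   0.        ,   1.        ]]), 'distortion': array([0.01604061, 0.        , 0.        , 0.        , 0.        ]), 'R': array([[-0.83037355, -0.55720549,  0.00134225],
       [-0.33634823,  0.49931837, -0.79846793],
       [ 0.44424051, -0.66347812, -0.60203585]]), 't': array([0.40548673, 0.27
[... 442 characters left out ...]
711453e-03, -9.91818010e-01]]), 't': array([-0.08172857,  0.55647276,  1.20150215])}
wrist {'camera_matrix': array([[372.17453764,   0.        , 322.48690391],
       [  0.        , 372.17453764, 241.25859391],
       [  0.        ,   0.        ,   1.        ]]), 'distortion': array([0.00066907, 0.        , 0.        , 0.        , 0.        ]), 'hand_eye': array([[-1.00952460e-04, -9.53840401e-01, -3.00313967e-01,
         7.71207816e-02],
       [ 9.99999841e-01, -2.62789746e-04,  4.98501730e-04,
        -5.13035371e-04],
       [-5.54410521e-04, -3.00313869e-01,  9.53840276e-01,
        -1.43647680e-01],
       [ 0.00000000e+00,  0.00000000e+00,  0.00000000e+00,
         1.00000000e+00]])}
```

View pics/top0.png

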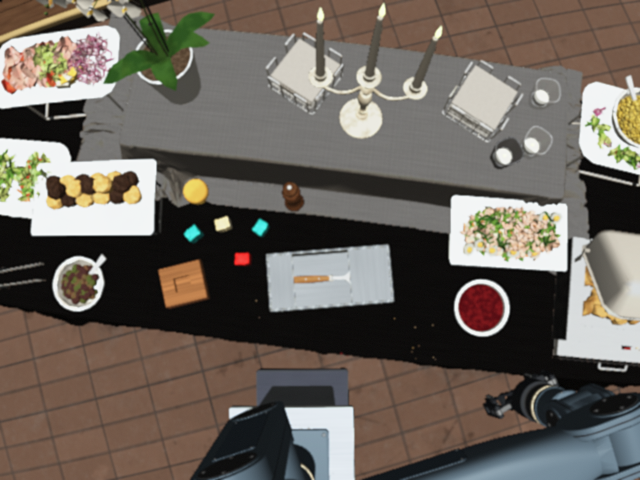

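View pics/side0.png

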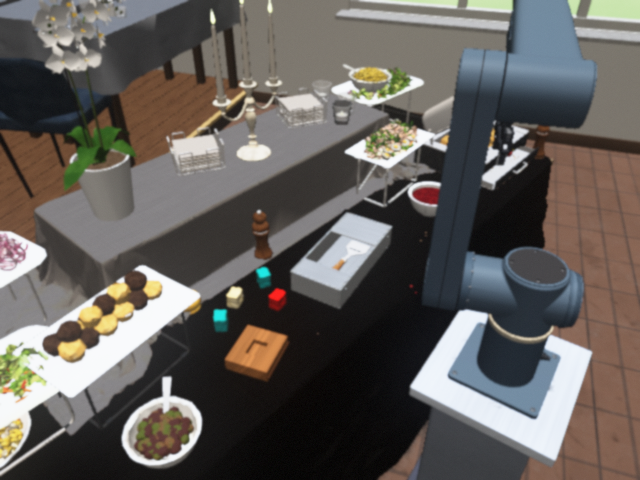

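The top view shows the tray at about (330,277), with its short lip on the left (+y), the deep hood on the right and the slicer in the mouth. The pale cheese is at (222,224), the block at (183,284), the mill at (292,196) and the jam at (481,307). I'll enlarge a crop for finer readings.

```bash
cat > h.py <<'E'
import numpy as np, cv2
from workcell import robot
from scipy.spatial.transform import Rotation as Ro
def quat(q): return Ro.from_quat([q[1],q[2],q[3],q[0]])
def cam(n,st=None):
    c=robot.get_calibration(n)
    if n!="wrist": return c["camera_matrix"],c["distortion"],np.array(c["R"]),np.array(c["t"])
    st=st or robot.observe(); T=np.eye(4); T[:3,:3]=quat(st["ee_rot"]).as_matrix(); T[:3,3]=st["ee_pos"]
    M=np.linalg.inv(T@np.array(c["hand_eye"])); return c["camera_matrix"],c["distortion"],M[:3,:3],M[:3,3]
def at_z(n,pts,z,st=None):
    K,D,R,t=cam(n,st); p=cv2.undistortPoints(np.array(pts,float).reshape(-1,1,2),K,D)[:,0]
    o=-R.T@t; d=np.c_[p,np.ones(len(p))]@R; z=np.broadcast_to(z,len(p))
    return o+d*((z-o[2])/d[:,2])[:,None]
def proj(n,P,st=None):
    K,D,R,t=cam(n,st); return cv2.projectPoints(np.array(P,float).reshape(-1,1,3),cv2.Rodrigues(R)[0],t,K,D)[0][:,0]
def shot(n,name,crop=None,k=1):
    st=robot.observe(); im=robot.camera(n)
    if crop: x0,y0,x1,y1=crop; im=im[y0:y1,x0:x1]
    cv2.imwrite(f"pics/{name}.png",cv2.resize(im,None,fx=k,fy=k,interpolation=cv2.INTER_CUBIC)); return st
E
python3 - <<'E'
import cv2
im=cv2.imread("pics/top0.png")[180:320,150:410]
cv2.imwrite("pics/topc.png",cv2.resize(im,None,fx=3,fy=3,interpolation=cv2.INTER_CUBIC))
E
```

```text
(no output)
```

View pics/topc.png

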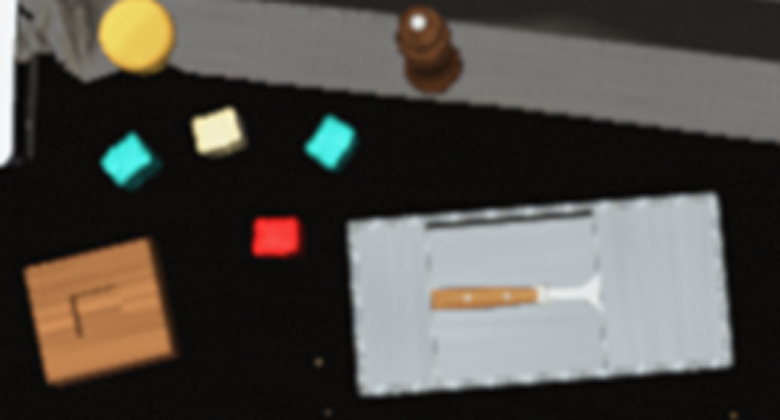

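The crop shows the block's top corners at about (25,268), (151,239), (175,354) and (48,384), with the cheese at (192,125), (233,107), (244,140) and (200,156). The tray's corners are near (347,221), (717,194), (733,366) and (361,396), and the handle runs from (432,299) to (538,295).

```bash
python3 - <<'E'
from h import *
def f(pts,z): return at_z("top",np.array(pts)/3+[150,180],z)
for n,p,z in(("block",[(25,268),(151,239),(175,354),(48,384)],.03),("cheese",[(192,125),(233,107),(244,138),(201,154)],.041),("tray",[(347,221),(717,194),(733,366),(361,396)],.063)):
    P=f(p,z); e=np.diff(np.r_[P,P[:1]],axis=0)[:,:2]
    print(n,P.mean(0).round(4),np.linalg.norm(e,axis=1).round(4),np.degrees(np.arctan2(e[:,1],e[:,0])).round(1))
P=f([(432,299),(538,295)],.014);print("handle",P.round(4), np.degrees(np.arctan2(*(P[1]-P[0])[[1,0]])))
print("mill",f([(418,22)],.155),f([(437,80)],0))
st=robot.observe();print(quat(st["ee_rot"]).as_matrix().round(3))
E
```

```text
block [0.4674 0.2739 0.03  ] [0.1137 0.1015 0.1136 0.1026] [ -77.7 -167.2  102.9   12.9]
cheese [0.621  0.1709 0.041 ] [0.0386 0.029  0.0395 0.0268] [ -66.7 -159.8  109.9   18.2]
tray [ 0.4767 -0.1043  0.063 ] [0.3102 0.1438 0.3079 0.1458] [ -86.4 -176.2   93.9    4.7]
handle [[ 0.4765 -0.012   0.014 ]
 [ 0.479  -0.1035  0.014 ]] -88.44473039194723
mill [[ 0.68508845 -0.01004226  0.155     ]] [[ 0.67204119 -0.01628633  0.        ]]
[[ 0.902  0.431 -0.001]
 [ 0.431 -0.902  0.002]
 [ 0.    -0.002 -1.   ]]
```

```bash
cat >> h.py <<'E'
def off(pos,yaw,st=None):
    "shift (mm) and spin (deg) to bring TCP to pos, tool y along yaw (mod 180), tool down"
    st=st or robot.observe(); R=quat(st["ee_rot"]).as_matrix()
    d=R.T@(np.array(pos)-st["ee_pos"])*1000
    cur=np.degrees(np.arctan2(R[1,1],R[0,1])); s=-((yaw-cur+90)%180-90)
    print("clock",round(st["clock"],2),"pos",st["ee_pos"].round(4),"yaw",round(cur,1),"j6",round(st["joints"][5],2),"| offset",d.round(1),"spin",round(s,1),"F",st["force"].round(1),"w",round(st["width"]*1000,1))
E
python3 -c "
from h import *
off((.611,.171,.17),20)"
```

```text
clock 0.15 pos [ 0.2262 -0.4732  0.2303] yaw -64.5 j6 1.44 | offset [ 625.  -415.2   61.3] spin -84.5 F [ 0.1 -0.6  0.6] w 85.8
```

Request:
carry_out(
  series=[
    {"offset": [48,-32,0],"spin": -6.5,"fingers": 1},
    {"offset": [96,-64,0],"spin": -13,"fingers": 1},
    {"offset": [144,-96,0],"spin": -19.5,"fingers": 1},
    {"offset": [192,-128,0],"spin": -26,"fingers": 1},
    {"offset": [240,-160,0],"spin": -32.5,"fingers": 1},
    {"offset": [288,-192,0],"spin": -39,"fingers": 1},
    {"offset": [336,-224,0],"spin": -45.5,"fingers": 1},
    {"offset": [384,-256,0],"spin": -52,"fingers": 1},
    {"offset": [432,-288,10],"spin": -58.5,"fingers": 0.6},
    {"offset": [480,-320,25],"spin": -65,"fingers": 0.6},
    {"offset": [528,-352,40],"spin": -71.5,"fingers": 0.6},
    {"offset": [576,-384,50],"spin": -78,"fingers": 0.6},
    {"offset": [625,-415,61],"spin": -84.5,"fingers": 0.6},
    {"offset": [625,-415,61],"spin": -84.5,"fingers": 0.6},
    {"offset": [625,-415,61],"spin": -84.5,"fingers": 0.6},
  ],
)

```text
clock: 2.02
ee_pos: [0.6106, 0.1706, 0.1695]
ee_rot: [-0.001, 0.573, 0.819, -0.0]
force: [-0.0, -0.6, 0.4]
width: 0.068
```

```bash
python3 -c "
from h import *
off((.621,.171,.08),20)
st=shot('wrist','w1')
print(proj('wrist',[(.621,.171,.041),(.621,.171,0)],st))"
```

```text
clock 2.02 pos [0.6106 0.1706 0.1695] yaw 20.0 j6 1.39 | offset [-3.3 10.1 89.5] spin 0.0 F [-0.  -0.6  0.4] w 68.0
[[335.51768082 234.84799151]
 [334.07264581 221.51609439]]
```

View pics/w1.png

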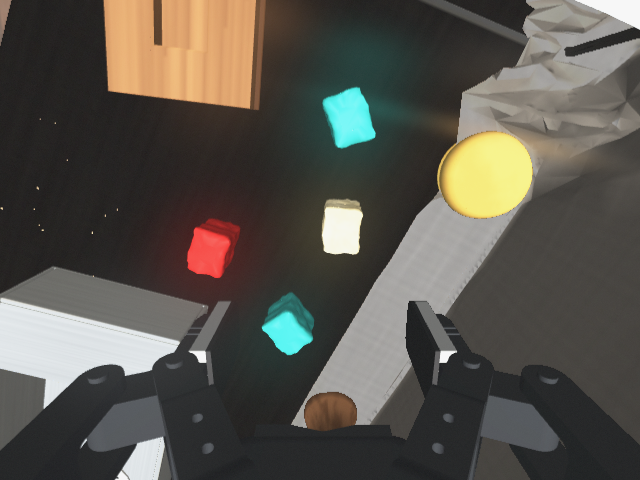

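The wrist view shows the pale cheese's top face centred at about (342,230), with corners (324,208), (362,209), (360,254) and (322,251). The jaws line up roughly with it.

```bash
python3 -c "
from h import *
P=at_z('wrist',[(324,208),(362,209),(360,254),(322,251)],.041);e=np.diff(np.r_[P,P[:1]],axis=0)
print(P.mean(0),np.linalg.norm(e,axis=1),np.degrees(np.arctan2(e[:,1],e[:,0])))
c=P.mean(0); off((c[0],c[1],.017),20)"
```

```text
[0.62513567 0.17484727 0.041     ] [0.02847911 0.03571109 0.02965844 0.03404512] [  18.45452645  -70.70134097 -164.76852147  107.43409438]
clock 2.08 pos [0.6108 0.17   0.1706] yaw 20.0 j6 1.39 | offset [ -0.6  15.2 153.6] spin -0.0 F [ 0.3 -0.2  1.1] w 68.4
```

Request:
carry_out(
  series=[
    {"offset": [-1,14,40],"spin": 2,"fingers": 0.6},
    {"offset": [-1,14,85],"spin": 2,"fingers": 0.6},
    {"offset": [-1,14,125],"spin": 2,"fingers": 0.6},
    {"offset": [-1,14,145],"spin": 2,"fingers": 0.6},
    {"offset": [-1,14,153],"spin": 2,"fingers": 0.6},
    {"offset": [-1,14,153],"spin": 2,"fingers": 0.6},
    {"offset": [-1,14,153],"spin": 2,"fingers": -1},
    {"offset": [-1,14,153],"spin": 2,"fingers": -1},
    {"offset": [-1,14,153],"spin": 2,"fingers": -1},
    {"offset": [-1,14,153],"spin": 2,"fingers": -1},
    {"offset": [-1,14,153],"spin": 2,"fingers": -1},
    {"offset": [-1,14,153],"spin": 2,"fingers": -1},
  ],
  squeeze=50,
)

```text
clock: 3.58
ee_pos: [0.6255, 0.1743, 0.0195]
ee_rot: [0.0, 0.588, 0.809, 0.001]
force: [-0.5, -0.8, 5.2]
width: 0.0292
```

```bash
python3 -c "
from h import *
off((.42,.274,.13),12.5)"
```

```text
clock 3.58 pos [0.6255 0.1743 0.0195] yaw 18.0 j6 1.42 | offset [ 158.4 -164.4 -110.8] spin 5.5 F [-0.5 -0.8  5.2] w 29.2
```

```bash
python3 -c "
from h import *
off((.467,.2,.16),12.7)"
```

```text
clock 3.58 pos [0.6255 0.1743 0.0195] yaw 18.0 j6 1.42 | offset [  73.5 -142.4 -140.8] spin 5.3 F [-0.5 -0.8  5.2] w 29.2
```

Request:
carry_out(
  series=[
    {"offset": [0,0,-30],"spin": 0,"fingers": -1},
    {"offset": [0,0,-75],"spin": 0,"fingers": -1},
    {"offset": [14,-28,-110],"spin": 1,"fingers": -1},
    {"offset": [34,-66,-135],"spin": 3,"fingers": -1},
    {"offset": [54,-104,-141],"spin": 4,"fingers": -1},
    {"offset": [68,-130,-141],"spin": 5.3,"fingers": -1},
    {"offset": [73.5,-142,-141],"spin": 5.3,"fingers": -1},
    {"offset": [73.5,-142,-141],"spin": 5.3,"fingers": -1},
    {"offset": [73.5,-142,-141],"spin": 5.3,"fingers": -1},
  ],
)

```text
clock: 4.7
ee_pos: [0.4683, 0.1999, 0.1598]
ee_rot: [0.001, 0.625, 0.781, 0.001]
force: [0.4, 0.8, -0.5]
width: 0.0294
```

```bash
python3 -c "
from h import *
off((.467,.274,.13),12.7)
st=shot('wrist','w2')
print({k:st[k] for k in ('ee_pos','ee_rot')})"
```

```text
clock 4.7 pos [0.4683 0.1999 0.1598] yaw 12.7 j6 1.62 | offset [72.6 14.9 29.9] spin -0.0 F [ 0.4  0.8 -0.5] w 29.4
{'ee_pos': array([0.46829877, 0.19989433, 0.15980816]), 'ee_rot': array([5.62402092e-04, 6.24799558e-01, 7.80783723e-01, 1.40504597e-03])}
```

View pics/w2.png

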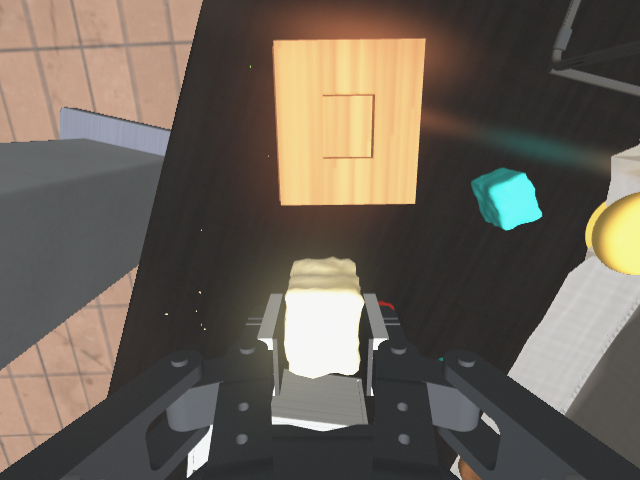

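The wrist view shows the recess rim corners at about (323,95), (375,95), (373,158) and (323,158), and the block top at (274,40), (425,38), (415,204) and (280,205). The held cheese is square in the jaws: its far bottom edge is near row 258, its top front edge near 292 and its top back edge near 376.

```bash
python3 -c "
from h import *
P=at_z('wrist',[(323,95),(375,95),(373,158),(323,158),(274,40),(425,38),(415,204),(280,205)],.03)
for Q in(P[:4],P[4:]):
    e=np.diff(np.r_[Q,Q[:1]],axis=0);print(Q.mean(0).round(4),np.linalg.norm(e,axis=1).round(4),np.degrees(np.arctan2(e[:,1],e[:,0])).round(1))
st=robot.observe();R=quat(st['ee_rot']).as_matrix()
for d in(-4,0,4):
    L=np.array([(19+d,0,19.5),(19+d,0,-21.5),(-19+d,0,-21.5)])/1000
    print(d,proj('wrist',L@R.T+st['ee_pos'],st).round(0).tolist())
off((*P[:4].mean(0)[:2],.09),12.7)
"
```

```text
[0.4703 0.2774 0.03  ] [0.0357 0.0423 0.036  0.0423] [  12.7  -76.9 -167.4  102.7]
[0.4702 0.2775 0.03  ] [0.0993 0.111  0.1009 0.1104] [  13.3  -76.5 -166.9  102.7]
-4 [[322.0, 263.0], [322.0, 304.0], [322.0, 391.0]]
0 [[322.0, 255.0], [322.0, 294.0], [322.0, 382.0]]
4 [[322.0, 247.0], [322.0, 283.0], [322.0, 374.0]]
clock 4.75 pos [0.4683 0.1999 0.1598] yaw 12.7 j6 1.62 | offset [75.1 18.7 69.9] spin -0.0 F [ 0.4  0.3 -1.2] w 29.7
```

Request:
carry_out(
  series=[
    {"offset": [35,9,20],"spin": 0,"fingers": -1},
    {"offset": [70,17,55],"spin": 0,"fingers": -1},
    {"offset": [75,19,80],"spin": 0,"fingers": -1},
    {"offset": [75,19,90],"spin": 0,"fingers": -1},
    {"offset": [75,19,97],"spin": 0,"fingers": -1},
    {"offset": [75,19,102],"spin": 0,"fingers": -1},
    {"offset": [75,19,106],"spin": 0,"fingers": -1},
    {"offset": [75,19,110],"spin": 0,"fingers": -1},
    {"offset": [75,19,114],"spin": 0,"fingers": -1},
    {"offset": [75,19,118],"spin": 0,"fingers": -1},
    {"offset": [75,19,121],"spin": 0,"fingers": -1},
    {"offset": [75,19,124],"spin": 0,"fingers": -1},
    {"offset": [75,19,126],"spin": 0,"fingers": -1},
    {"offset": [75,19,127],"spin": 0,"fingers": -1},
  ],
)

```text
clock: 6.5
ee_pos: [0.4707, 0.2775, 0.0344]
ee_rot: [0.001, 0.625, 0.781, 0.001]
force: [-3.6, -2.2, 9.4]
width: 0.0297
```

```bash
python3 -c "
from h import *
off((.4703,.2775,.03),12.7);print(robot.observe()['torque'])"
```

```text
clock 6.5 pos [0.4707 0.2775 0.0344] yaw 12.7 j6 1.76 | offset [ 0.1 -0.4  4.4] spin -0.0 F [-3.6 -2.2  9.4] w 29.7
[-0.37982065  0.89061826 -0.02517445]
```

Request:
carry_out(
  series=[
    {"offset": [0,0,3],"fingers": -1},
    {"offset": [0,0,5],"fingers": -1},
    {"offset": [0,0,5],"fingers": -1},
  ],
)

```text
validation failed for argument at $.se...
```

Request:
carry_out(
  series=[
    {"offset": [0,0,3],"spin": 0,"fingers": -1},
    {"offset": [0,0,5],"spin": 0,"fingers": -1},
    {"offset": [0,0,5],"spin": 0,"fingers": -1},
  ],
)

```text
clock: 6.88
ee_pos: [0.4707, 0.2775, 0.0343]
ee_rot: [0.001, 0.625, 0.781, 0.002]
force: [-8.9, -4.8, 20.6]
width: 0.0291
```

Request:
carry_out(
  series=[
    {"offset": [0,0,0],"spin": 0,"fingers": -1},
    {"offset": [0,0,0],"spin": 0,"fingers": 0.2},
    {"offset": [0,0,0],"spin": 0,"fingers": 0.2},
    {"offset": [0,0,0],"spin": 0,"fingers": 0.2},
    {"offset": [0,0,-25],"spin": 0,"fingers": 0.2},
    {"offset": [0,0,-50],"spin": 0,"fingers": 0.2},
    {"offset": [0,0,-50],"spin": 0,"fingers": -1},
    {"offset": [0,0,-50],"spin": 0,"fingers": -1},
    {"offset": [0,0,-50],"spin": 0,"fingers": -1},
    {"offset": [0,0,-50],"spin": 0,"fingers": -1},
    {"offset": [0,0,-50],"spin": 0,"fingers": -1},
    {"offset": [0,0,-35],"spin": 0,"fingers": -1},
    {"offset": [0,0,-27],"spin": 0,"fingers": -1},
    {"offset": [0,0,-23],"spin": 0,"fingers": -1},
    {"offset": [0,0,-20],"spin": 0,"fingers": -1},
    {"offset": [0,0,-18],"spin": 0,"fingers": -1},
    {"offset": [0,0,-16],"spin": 0,"fingers": -1},
    {"offset": [0,0,-16],"spin": 0,"fingers": -1},
  ],
)

```text
clock: 9.12
ee_pos: [0.4721, 0.2778, 0.0555]
ee_rot: [0.002, 0.625, 0.781, 0.004]
force: [-5.6, -4.0, 17.4]
width: -0.0003
```

```bash
python3 -c "
from h import *
off((.4703,.2775,.05),12.7)"
```

```text
clock 9.12 pos [0.4721 0.2778 0.0555] yaw 12.7 j6 1.76 | offset [ 0.1 -1.9  5.5] spin -0.0 F [-5.6 -4.  17.4] w -0.3
```

Request:
carry_out(
  series=[
    {"offset": [0,0,3],"spin": 0,"fingers": -1},
    {"offset": [0,0,4],"spin": 0,"fingers": -1},
    {"offset": [0,0,4],"spin": 0,"fingers": -1},
  ],
)

```text
clock: 9.5
ee_pos: [0.4729, 0.278, 0.0558]
ee_rot: [0.003, 0.625, 0.781, 0.005]
force: [-6.0, -2.2, 15.1]
width: -0.0001
```

```bash
python3 -c "
from h import *
off((.479,-.06,.20),4)"
```

```text
clock 9.5 pos [0.4729 0.278  0.0558] yaw 12.7 j6 1.76 | offset [-331.   -66.6 -145.2] spin 8.7 F [-6.  -2.2 15.1] w -0.1
```

Request:
carry_out(
  series=[
    {"offset": [0,0,-40],"spin": 0,"fingers": -1},
    {"offset": [-20,-4,-90],"spin": 1,"fingers": -1},
    {"offset": [-65,-13,-130],"spin": 2,"fingers": -1},
    {"offset": [-115,-23,-145],"spin": 3,"fingers": 0.2},
    {"offset": [-165,-33,-145],"spin": 4,"fingers": 0.2},
    {"offset": [-215,-43,-145],"spin": 5,"fingers": 0.2},
    {"offset": [-265,-53,-145],"spin": 7,"fingers": 0.2},
    {"offset": [-310,-62,-145],"spin": 8,"fingers": 0.2},
    {"offset": [-331,-67,-145],"spin": 8.7,"fingers": 0.2},
    {"offset": [-331,-67,-145],"spin": 8.7,"fingers": 0.2},
    {"offset": [-331,-67,-145],"spin": 8.7,"fingers": 0.2},
  ],
  squeeze=25,
)

```text
clock: 10.88
ee_pos: [0.4786, -0.0596, 0.1998]
ee_rot: [0.003, 0.682, 0.731, 0.005]
force: [0.2, 0.1, -0.1]
width: 0.0512
```

```bash
python3 -c "
from h import *
off((.479,-.06,.20),4)
st=shot('wrist','w3')"
```

```text
clock 10.88 pos [ 0.4786 -0.0596  0.1998] yaw 4.0 j6 1.23 | offset [-0.4  0.4 -0.2] spin -0.0 F [ 0.2  0.1 -0.1] w 51.2
```

View pics/w3.png

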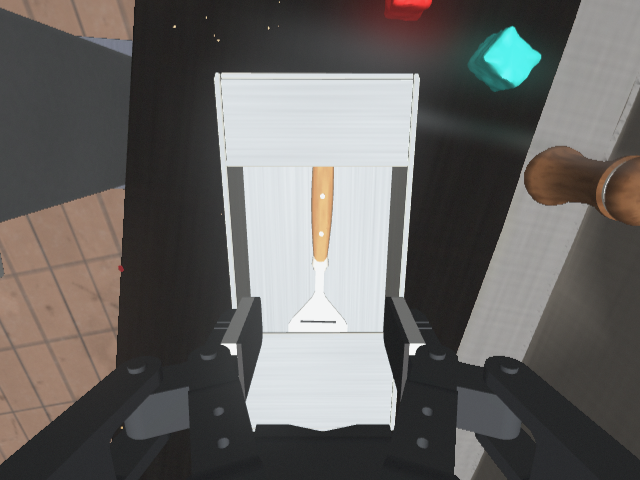

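The wrist view shows the mouth between rows 166 (lip) and 332 (hood), with the far tray corners at (216,74) and (418,74). The handle runs from (323,167) to (320,261), and the blade goes under the hood at row 332.

```bash
python3 -c "
from h import *
P=at_z('wrist',[(216,74),(418,74),(228,166),(408,166),(246,332),(396,332)],.063);print(P.round(4))
e=P[1]-P[0];print('tray x len',np.linalg.norm(e),np.degrees(np.arctan2(e[1],e[0])), 'mouth',(P[2]+P[3]-P[4]-P[5])/2)
H=at_z('wrist',[(323,167),(322,210),(321,258)],.02);print(H.round(4))
e=H[0]-H[2];print(np.degrees(np.arctan2(e[1],e[0])))
"
```

```text
[[ 0.3991  0.046   0.063 ]
 [ 0.5387  0.056   0.063 ]
 [ 0.4071 -0.0162  0.063 ]
 [ 0.5405 -0.007   0.063 ]
 [ 0.4217 -0.1551  0.063 ]
 [ 0.5497 -0.1469  0.063 ]]
tray x len 0.13994898158418406 4.1110621209849505 mouth [-0.01188933  0.13937289  0.        ]
[[ 0.4782 -0.0166  0.02  ]
 [ 0.48   -0.0542  0.02  ]
 [ 0.4822 -0.0994  0.02  ]]
92.7830019800368
```

```bash
python3 -c "
from h import *
off((.4793,-.0375,.008),2.8)"
```

```text
clock 10.93 pos [ 0.4786 -0.0593  0.1999] yaw 4.0 j6 1.23 | offset [2.12e+01 1.00e-01 1.92e+02] spin 1.2 F [-0.3  0.4  1. ] w 51.5
```

Request:
carry_out(
  series=[
    {"offset": [10,0,40],"spin": 1.2,"fingers": 0.2},
    {"offset": [21,0,85],"spin": 1.2,"fingers": 0.2},
    {"offset": [21,0,125],"spin": 1.2,"fingers": 0.2},
    {"offset": [21,0,160],"spin": 1.2,"fingers": 0.2},
    {"offset": [21,0,180],"spin": 1.2,"fingers": 0.2},
    {"offset": [21,0,188],"spin": 1.2,"fingers": 0.2},
    {"offset": [21,0,191],"spin": 1.2,"fingers": 0.2},
    {"offset": [21,0,191],"spin": 1.2,"fingers": -0.2},
    {"offset": [21,0,191],"spin": 1.2,"fingers": -1},
    {"offset": [21,0,191],"spin": 1.2,"fingers": -1},
    {"offset": [21,0,191],"spin": 1.2,"fingers": -1},
    {"offset": [21,0,191],"spin": 1.2,"fingers": -1},
    {"offset": [21,0,191],"spin": 1.2,"fingers": -1},
  ],
  squeeze=25,
)

```text
clock: 12.55
ee_pos: [0.4803, -0.0378, 0.0101]
ee_rot: [0.004, 0.689, 0.724, 0.006]
force: [-0.7, -0.0, 6.5]
width: 0.0175
```

Request:
carry_out(
  series=[
    {"offset": [0,0,-0.5],"spin": 0,"fingers": -1},
    {"offset": [-6,0,-0.5],"spin": 0,"fingers": -1},
    {"offset": [-12,0,-0.5],"spin": 0,"fingers": -1},
    {"offset": [-18,0,-0.5],"spin": 0,"fingers": -1},
    {"offset": [-24,0,-0.5],"spin": 0,"fingers": -1},
    {"offset": [-30,0,-0.5],"spin": 0,"fingers": -1},
    {"offset": [-33,0,-0.5],"spin": 0,"fingers": -1},
    {"offset": [-33,0,-0.5],"spin": 0,"fingers": -1},
  ],
)

```text
clock: 13.55
ee_pos: [0.4818, -0.0714, 0.0103]
ee_rot: [0.004, 0.69, 0.724, 0.005]
force: [0.0, -0.5, 0.5]
width: 0.0178
```

```bash
python3 -c "
from h import *
off((.4793,-.0375,.008),2.8)
shot('top','t2',(230,220,410,330),4)"
```

```text
clock 13.55 pos [ 0.4818 -0.0714  0.0103] yaw 2.8 j6 1.23 | offset [34.  -0.9  2.4] spin 0.0 F [ 0.  -0.5  0.5] w 17.8
```

View pics/t2.png

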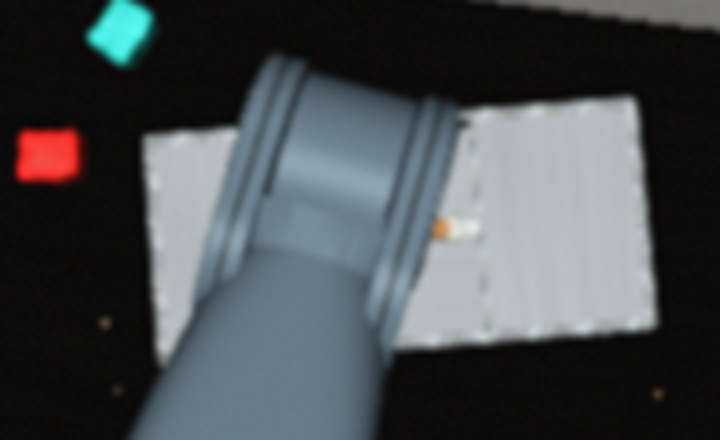

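The tray is still in place: its corner is at full-image (265.8,253.3), against (265.7,253.7) before. The slicer has slid back, with the neck joint now about 9 mm from the hood edge. I'll lift straight up so that the hood edge tilts it.

Request:
carry_out(
  series=[
    {"offset": [0,0,-4],"spin": 0,"fingers": -1},
    {"offset": [0,0,-10],"spin": 0,"fingers": -1},
    {"offset": [0,0,-16],"spin": 0,"fingers": -1},
    {"offset": [0,0,-22],"spin": 0,"fingers": -1},
    {"offset": [0,0,-28],"spin": 0,"fingers": -1},
    {"offset": [0,0,-33],"spin": 0,"fingers": -1},
    {"offset": [0,0,-37],"spin": 0,"fingers": -1},
    {"offset": [0,0,-41],"spin": 0,"fingers": -1},
    {"offset": [0,0,-45],"spin": 0,"fingers": -1},
    {"offset": [0,0,-49],"spin": 0,"fingers": -1},
    {"offset": [0,0,-52],"spin": 0,"fingers": -1},
    {"offset": [0,0,-55],"spin": 0,"fingers": -1},
    {"offset": [0,0,-55],"spin": 0,"fingers": -1},
  ],
  squeeze=20,
)

```text
clock: 15.22
ee_pos: [0.4809, -0.0713, 0.0653]
ee_rot: [0.004, 0.69, 0.724, 0.005]
force: [-0.1, -0.3, -2.8]
width: 0.0179
```

```bash
python3 -c "
from h import *
off((.4818,-.0714,.0103),2.8);print(robot.observe()['torque'])
shot('wrist','w4')
a=robot.camera('side')[200:320,270:410];b=robot.camera('top')[220:330,250:410]
w=cv2.imread('pics/w4.png')[100:480,100:540]
s=cv2.resize(a,(440,377),interpolation=cv2.INTER_CUBIC)[:377]; w=cv2.resize(w,(360,377))
cv2.imwrite('pics/c4.png',np.hstack([s,w]))"
```

```text
clock 15.22 pos [ 0.4809 -0.0713  0.0653] yaw 2.8 j6 1.23 | offset [-0.3  0.2 55. ] spin 0.0 F [-0.1 -0.3 -2.8] w 17.9
[ 0.09183533  0.19682634 -0.06581753]
```

View pics/c4.png

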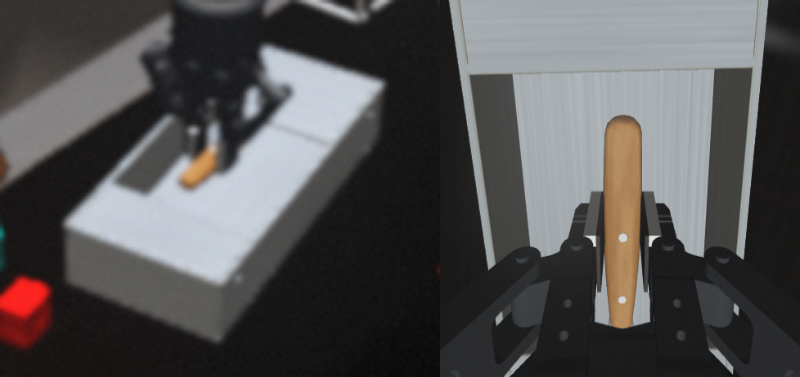

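The handle end is up and free of the lip, and the tray hasn't moved. I'll tilt a little more, then draw it out along its own axis.

Request:
carry_out(
  series=[
    {"offset": [0,0,-4],"spin": 0,"fingers": -1},
    {"offset": [0,0,-8],"spin": 0,"fingers": -1},
    {"offset": [0,0,-12],"spin": 0,"fingers": -1},
    {"offset": [4,0,-14.5],"spin": 0,"fingers": -1},
    {"offset": [10,0,-17.5],"spin": 0,"fingers": -1},
    {"offset": [17,0,-21],"spin": 0,"fingers": -1},
    {"offset": [24,0,-24.5],"spin": 0,"fingers": -1},
    {"offset": [31,0,-28],"spin": 0,"fingers": -1},
    {"offset": [38,0,-31.5],"spin": 0,"fingers": -1},
    {"offset": [45,0,-35],"spin": 0,"fingers": -1},
    {"offset": [45,0,-35],"spin": 0,"fingers": -1},
  ],
)

```text
clock: 16.75
ee_pos: [0.4785, -0.0256, 0.1008]
ee_rot: [0.004, 0.689, 0.725, 0.006]
force: [-0.2, 0.2, -1.6]
width: 0.0179
```

```bash
python3 -c "
from h import *
off((.4818,-.0714,.0103),2.8);print(robot.observe()['torque'])
st=shot('wrist','w5')
w=cv2.imread('pics/w5.png')
print(proj('wrist',[(.4041,.046,.063),(.5387,.056,.063)],st))
a=robot.camera('side')[190:330,270:410]
cv2.imwrite('pics/c5.png',np.hstack([cv2.resize(a,(400,400),interpolation=cv2.INTER_CUBIC),cv2.resize(w,(400,300))[0:300] if 0 else cv2.copyMakeBorder(cv2.resize(w,(400,300)),0,100,0,0,0)]))"
```

```text
clock 16.75 pos [ 0.4785 -0.0256  0.1008] yaw 2.9 j6 1.32 | offset [-46.1  -0.2  90.3] spin 0.1 F [-0.2  0.2 -1.6] w 17.9
[ 0.29904125 -0.00279932 -0.0413318 ]
[[168.77842199 128.79621442]
 [458.56012109 121.45355536]]
```

View pics/c5.png

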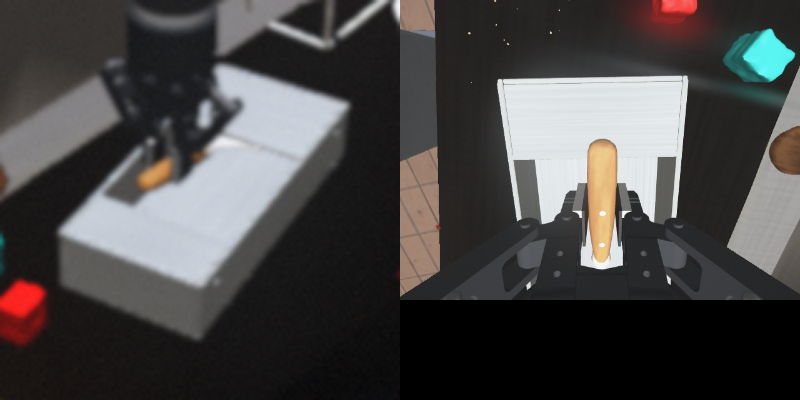

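Request:
carry_out(
  series=[
    {"offset": [6,0,-3],"spin": 0,"fingers": -1},
    {"offset": [13,0,-6.5],"spin": 0,"fingers": -1},
    {"offset": [20,0,-10],"spin": 0,"fingers": -1},
    {"offset": [27,0,-13.5],"spin": 0,"fingers": -1},
    {"offset": [34,0,-17],"spin": 0,"fingers": -1},
    {"offset": [41,0,-20.5],"spin": 0,"fingers": -1},
    {"offset": [48,0,-24],"spin": 0,"fingers": -1},
    {"offset": [54,0,-28],"spin": 0,"fingers": -1},
    {"offset": [57,0,-36],"spin": 0,"fingers": -1},
    {"offset": [57,0,-46],"spin": 0,"fingers": -1},
    {"offset": [57,0,-60],"spin": 0,"fingers": -1},
    {"offset": [57,0,-78],"spin": 0,"fingers": -1},
    {"offset": [57,0,-98],"spin": 0,"fingers": -1},
    {"offset": [57,0,-118],"spin": 0,"fingers": -1},
    {"offset": [57,0,-130],"spin": 0,"fingers": -1},
    {"offset": [57,0,-130],"spin": 0,"fingers": -1},
  ],
)

```text
clock: 18.85
ee_pos: [0.4747, 0.0302, 0.2321]
ee_rot: [0.005, 0.689, 0.724, 0.006]
force: [0.0, 0.6, -0.7]
width: 0.0181
```

Request:
carry_out(
  series=[
    {"offset": [0,0,-10],"spin": 0,"fingers": -1},
    {"offset": [0,0,-30],"spin": 0,"fingers": -1},
    {"offset": [0,0,-55],"spin": 0,"fingers": -1},
    {"offset": [0,0,-80],"spin": 0,"fingers": -1},
    {"offset": [0,0,-105],"spin": 0,"fingers": -1},
    {"offset": [0,0,-120],"spin": 0,"fingers": -1},
    {"offset": [0,0,-125],"spin": 0,"fingers": -1},
    {"offset": [0,0,-125],"spin": 0,"fingers": -1},
    {"offset": [0,0,-125],"spin": 0,"fingers": -1},
    {"offset": [0,0,-125],"spin": 0,"fingers": -1},
  ],
  squeeze=35,
)

```text
clock: 20.1
ee_pos: [0.4724, 0.0299, 0.3562]
ee_rot: [0.004, 0.689, 0.724, 0.006]
force: [0.3, -0.5, -0.7]
width: 0.0173
```

```bash
python3 -c "
from h import *
off((.4818,-.0714,.0103),2.8)
shot('side','s6',(150,60,470,390),1.8)
shot('top','t6')"
```

```text
clock 20.1 pos [0.4724 0.0299 0.3562] yaw 2.8 j6 1.44 | offset [-102.4   -0.5  345.7] spin 0.0 F [ 0.3 -0.5 -0.7] w 17.3
```

View pics/s6.png

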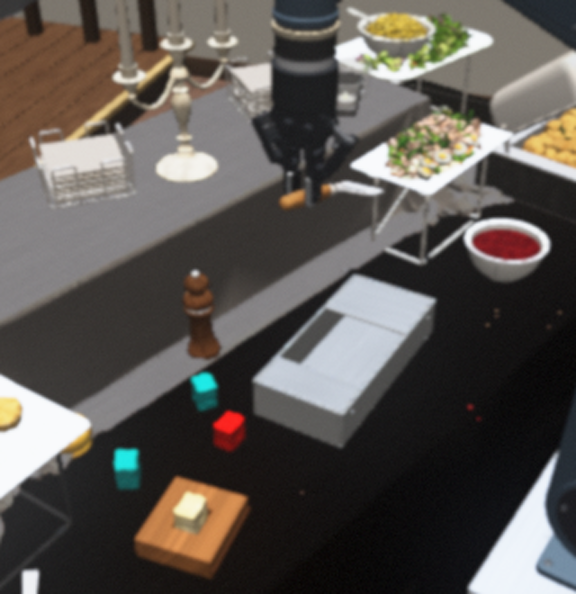

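View pics/t6.png

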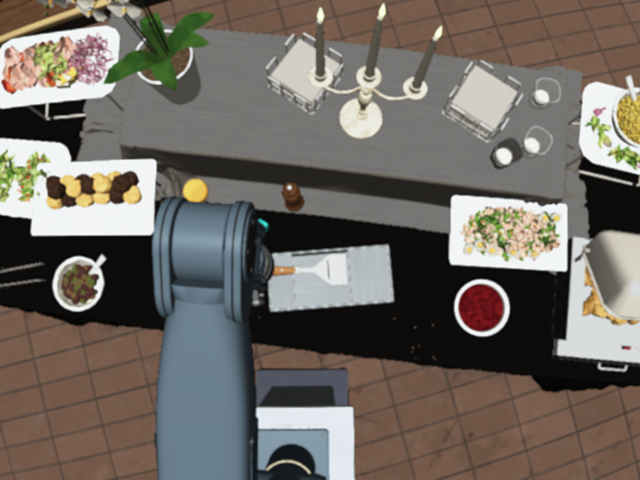

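The slicer is held in the air at a slant, with its blade end at about (380,190) in the side crop. The cheese stands in the recess at (190,511) in the same crop. In the top view the tray, mill (292,196) and jam (481,307) are where they started.

```bash
python3 -c "
from h import *
a=cv2.imread('pics/top0.png').astype(int);b=cv2.imread('pics/t6.png').astype(int)
for n,(x0,y0,x1,y1) in dict(mill=(280,178,306,212),jam=(450,277,514,340),traycorner=(375,238,400,312)).items(): print(n,np.abs(a-b)[y0:y1,x0:x1].mean().round(2))
s=robot.observe();print(s['clock'],abs(s['qd']).max(),s['width'])
print(robot.job_done())"
```

```text
mill 1.47
jam 0.68
traycorner 0.68
20.2 0.004910359331446214 0.017380209033745507
the job is handed in; nothing more can be done
None
```

The job is done and handed in at 20.2 s of the 61 s allowed. I have no verdict back, only my own checks.

**Cheese:** I set it upright in the recess and pressed it down, first gripped with about 20 N and then with the shut fingers on top, with about 17 N. It did not sink any further. Its top stands at 55.5–55.8 mm, against the 56 mm expected when fully home. The final side picture shows it still seated.

**Slicer:** I gripped the handle at about x = -60 mm, slid it 33 mm back under the deep hood and lifted until the hood's edge tilted it. Then I drew it out along its own slant. It is held steadily at 35 N, with the fingertips at a height of 0.356 m. By my estimate its lowest point is about 0.29 m up, well over a hand's breadth above the tray.

**Tray, jam and mill:** Before-and-after top pictures show no shift in any of the three.

**Disagreements:**
- **Top camera:** it read about 4 mm off the wrist camera, so I went by the wrist camera.
- **Finger opening:** it read about 2 mm under the true sizes.
- **Last press:** when I tried to press harder with the shut fingers, they slid about 1 mm sideways on the cheese instead.

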